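Latch the tray sealer, fit its knob and hold it pressed

ROBOT

A 6-joint arm with a two-finger parallel gripper is mounted at the origin on the work surface. World frame = base frame: x ahead of the robot, y to its left, z up, the work surface at z = 0. Lengths are in m, angles in rad, forces in N, time in s.
With the tool pointing down it reaches from about 0.35 to 0.8 m from the base axis. Payload 7.3 kg.
Tool frame: the origin (TCP) lies between the finger pads; the fingertips stand 25 mm ahead of it and the grasp point (between the pads) lies 6 mm ahead of it (r.tip_extent is the distance from the TCP to the fingertips, in m); z points along the fingers, y is the line along which they close (so a half turn about z gives the same grasp; the last joint's range is limited). The gripper opens to 85 mm and grips with 20 to 120 N. Pads are 22 mm wide; open, the fingers measure 114 mm over their backs; the gripper's body (76 mm by 85 mm) begins 54 mm behind the grasp point. The pads swing forward as they close: fully open they stand 13 mm farther back than shut.
Start: joints at [-1.453, 0.342, 1.524, -0, 1.275, -0.146], TCP at [0.137, -0.507, 0.256] pointing down, gripper open.
Joint ranges: [-2.53, 2.53], [-0.77, 2.02], [0.04, 2.7], [-1, 4.14], [0.28, 2.66], [-3.11, 3.11]. Speed limits (rad/s): [2.57, 2.57, 3.14, 3.14, 3.14, 3.14].

INTERFACE

Orientations are given as a unit quaternion [x, y, z, w].
In Python, from workcell import r, command_gripper, optics gives the robot as it stands. The module is installed in compiled form; this text tells all that it offers. Calls block until the motion is done:
- r.reach(position, orientation): joint-space move of the TCP to a pose.
- r.move_straight(position, orientation=None, speed=0.15, max_force=None): straight line of the TCP; orientation=None keeps the orientation; speed is the mean speed in m/s. With max_force (N) it stops when the force on the tool has changed by that much, and returns True; else False.
- r.movej(angles): joint-space move.
- command_gripper(opening, force=None): finger opening in m; force is the grip in N (None keeps the last); returns when the fingers have stopped.
- r.hold(seconds).
- r.solve_ik(position, orientation): joint angles nearest the present ones, or None.
- r.read_state(): the state.
- optics.get_image(name): name is "side" or "top"; returns (picture, depth): 400x640x3 uint8, red, green, blue; 400x640 float32, m along the optical axis (not along the pixel's ray), 0 where there is no reading.
- optics.camera_model(name): a dict with "K" (3x3 intrinsics, pixels), "k1" (the pictures are not rectified: a ray, as slopes to the right and down, at radius r is drawn at 1 + k1 r^2 times it, then the intrinsics apply), "R" (3x3) and "t" (3): a world point X has camera coordinates R X + t. Camera axes: x right, y down, z forward; pixel columns grow to the right and rows downward; lengths in m; the calibration is good to about 2 mm. A picture is of the moment at which its call begins. camera_model takes no time and is no camera call.
A pose or a line that the arm cannot do raises r.PlanningError and nothing moves.
- r.finish_job(): hands the job in; it is judged then, once.
The state is a dict: "time_s": time; "joint_positions": joint angles; "dq": joint speeds; "tau": joint torques, N m; "eef_pos": TCP position; "eef_rot": TCP orientation; "contact_force": force on the tool from outside, world axes, zero at the start; "torque": the same for the moment, N m; "grip_width": finger opening in m; "grip_force": force on a finger pad.
Only numpy, scipy, OpenCV 4.12 (cv2) and the standard library are available. Lean on these libraries where they do the work, as an engineer would, in place of code of your own. Each camera call takes 0.05 s, during which the arm holds its last target. There are 200 camera calls.

TASK

Get the tray sealer on the deli counter running: swing its lid latch closed until it rests in its catch, then pick up the loose control knob, turn it so that its flat matches the D-shaped shaft, and push it fully home on the shaft. Keep pressing the knob all the way in against its spring with the gripper and finish while still holding it pressed, with the latch still closed; leave the other goods on the counter where they are.

Things in the scene. Friction and masses are not known exactly. Their poses are not given: they have to be found in the camera images.
- sealer: Tray sealer, fixed to the counter: steel box 240 (x) by 340 (y) by 90 mm high, the flat lid (shut, top at 95 mm) over its left (+y) two thirds, control strip (top at 90 mm) on its right. Origin: centre of its underside; z up. It stands anywhere in an area and is turned by up to 0.2 rad.
- latch_pivot (a point): Vertical hinge axis of the lid latch, on the sealer at (-10, -95, 103) mm in the sealer's frame, at mid-thickness of the latch arm. Its axes are the sealer's.
- latch (a joint): Angle of the lid latch, rad: 0 closed, at a hard stop, the arm along the sealer's +y with its hooked nose in the catch on the lid; grows as the arm swings clockwise seen from above (nose towards the sealer's +x), to 1.6. Steel arm 16 mm wide, 7 thick, 119 from hinge to nose end. It stays where left; about 1 N at the post moves it.
- latch_post (a point): The latch's upright round post to push or pinch, 14 mm diameter, standing 34 mm high on the arm 90 mm from the hinge. The point lies on the post's axis at 125 mm above the counter; the post's top is 15 mm higher, the arm's upper face 19 mm lower. At latch angle a it lies from latch_pivot by 90 mm times (sin a, cos a) in the sealer's x, y.
- bezel: Round bezel fixed on the sealer's control strip, 62 mm diameter, 6 mm thick (top 96 mm above the counter), the D-shaft upright in its middle. Origin: centre of its underside; z up; +x towards a small raised pip on its rim, on the side of the shaft's flat.
- shaft_tip (a point): Centre of the upper end of the steel D-shaft, 120 mm above the counter at rest. Shaft 22 mm diameter, rising 24 mm above the bezel, with one flat 3 mm from the axis along its height; the top 3 mm are tapered. z up along the axis, +x out of the flat. The shaft cannot turn.
- shaft (a joint): How far the D-shaft is pressed down, in m: 0 up at rest, 0.006 fully in at its stop. Spring: it starts to move at 3.6 N and needs 10.8 N at the stop.
- knob: Loose aluminium knob standing bore down on the counter, about 0.12 kg. Twelve-sided skirt 52 mm across, 22 high; on it a grip bar 46 long (x), 14 thick (y), its top 48 mm above the underside. A pointer nose sticks out to 38 mm from the axis, 10 to 22 mm above the underside. Origin: centre of the underside; z up; +x towards the nose.
- bore (a point): Mouth of the knob's D-bore, at its origin. Bore 15 mm deep, 23.5 mm diameter, its flat 3.75 mm from the axis on the nose side (+x): it goes onto the shaft only when knob x and shaft_tip x point the same way: easy within 0.15 rad, it jams beyond about 0.25. Home, the underside is 15 mm below the shaft tip, clear of the bezel even when pressed fully in.
- tin: Bystander: round steel tin, 58 mm diameter, 44 mm high. Origin: centre of underside.
- mustard: Bystander: small jar with white cap, 54 mm diameter, 70 mm high. Origin: centre of underside.
- pickles: Bystander: jar with a green cap, 72 mm diameter, 100 mm high. Origin: centre of underside.
- crackers: Bystander: carton 60 (x) by 150 (y) by 45 mm high. Origin: centre of underside.
- cheese: Bystander: waxed cheese wheel lying flat, 170 mm diameter, 60 mm high. Origin: centre of underside.
- relish: Bystander: jar with a green cap, 64 mm diameter, 80 mm high. Origin: centre of underside.
Mind the look-alikes: they are no part of the job. Leave any blue or yellow look-alike of the knob alone.

How it is judged:
By the outcome, as a careful person would: the job done as asked, in the order asked, and still so for the second after the job is handed in, while the arm keeps its last pose, push and grip.
It also fails if it takes over 58 s, if anything falls off the work surface, if the arm or the gripper's body presses on something with over 40 N, if the wrist force passes 120 N, or if a joint passes its speed limit or range.

## Working session

There is one attempt and no reset: what is moved stays moved. The work goes in short steps, each a Python script; the robot and the scene stay as the last script left them, time stands still between calls to the robot, and variables do not carry over. Pictures are saved under pics/ and viewed, at most 10 in all, crops included, and the job is handed in when it is done.

```bash
mkdir -p pics; cat > h.py <<'E'
import numpy as np, cv2
from workcell import r, command_gripper, optics
from scipy.spatial.transform import Rotation as Ro
def cam(n):
    c=optics.camera_model(n); return np.array(c["K"]),c["k1"],np.array(c["R"]),np.array(c["t"])
def ray(n,uv):
    K,k1,R,t=cam(n)
    p=cv2.undistortPoints(np.array(uv,float).reshape(-1,1,2),K,np.array([k1,0,0,0.])).reshape(-1,2)
    d=np.c_[p,np.ones(len(p))]@R   # world dirs
    return -R.T@t, d
def on_plane(n,uv,z):
    o,d=ray(n,uv); return o+d*((z-o[2])/d[:,2])[:,None]
def with_depth(n,uv,dep):
    o,d=ray(n,uv); return o+d*np.asarray(dep)[:,None]
def cloud(n,dep):
    v,u=np.mgrid[0:400,0:640]; P=with_depth(n,np.c_[u.ravel(),v.ravel()],dep.ravel()).reshape(400,640,3)
    P[dep==0]=np.nan; return P
def proj(n,X):
    K,k1,R,t=cam(n); X=np.atleast_2d(X)
    return cv2.projectPoints(X,cv2.Rodrigues(R)[0],t,K,np.array([k1,0,0,0.]))[0].reshape(-1,2)
def down(yaw):  # tool z down, tool y axis (closing) at world angle yaw
    y=np.array([np.cos(yaw),np.sin(yaw),0]); z=np.array([0,0,-1.]); x=np.cross(y,z)
    return Ro.from_matrix(np.c_[x,y,z]).as_quat()
def save(im,name): cv2.imwrite('pics/'+name,cv2.cvtColor(im,cv2.COLOR_RGB2BGR))
E
python3 - <<'E'
from h import *
for n in("side","top"):
    im,d=optics.get_image(n); save(im,n+'0.png'); np.savez(n+'0.npz',im=im,d=d)
    K,k1,R,t=cam(n); print(n,K[0,0],k1,-R.T@t,R[2])
s=r.read_state();print(s["time_s"],s["eef_rot"],Ro.from_quat(s["eef_rot"]).as_matrix())
E
```

```text
side 380.0876834842137 -0.08232938510546081 [ 0.51986377 -0.71881934  0.86846193] [ 0.04997525  0.70869609 -0.70374166]
top 428.0755116965062 -0.09893180682965938 [0.36472662 0.03571491 1.53110163] [ 0.15632825  0.00756775 -0.98767616]
0.1 [ 9.91310735e-01  1.31539234e-01  4.02926569e-06 -6.75223168e-04] [[ 9.65394860e-01  2.60792514e-01 -1.69648168e-04]
 [ 2.60792504e-01 -9.65393948e-01  1.33977196e-03]
 [ 1.85625185e-04 -1.33765194e-03 -9.99999088e-01]]
```

View pics/top0.png

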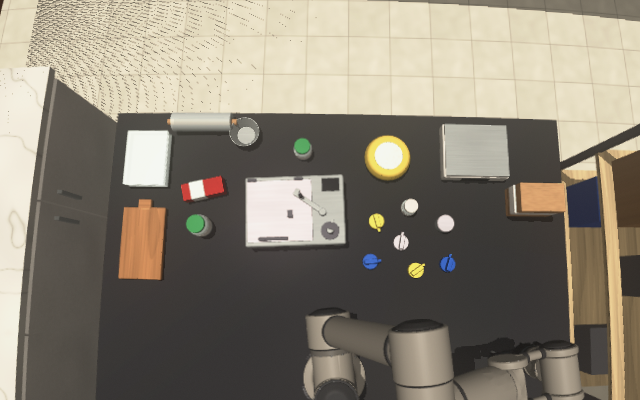

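View pics/side0.png

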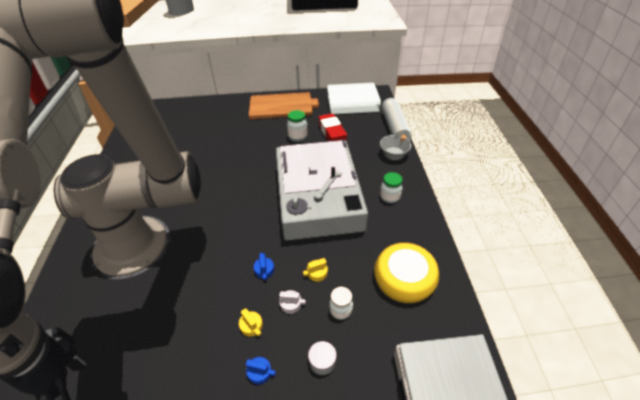

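The top view shows the sealer around (296,211) with its latch near (310,202) and the bezel near (330,231). The knob candidates in the top view are:
- yellow: (377,221) and (416,270)
- blue: (371,261) and (448,264)
- silver/white with a bar: (401,242)
- tin, no bar: (446,223)

(401,242) is the only unpainted knob with a grip bar, so it fits the description. I'll confirm it in an enlarged crop.

```bash
python3 - <<'E'
from h import *
t=np.load('top0.npz')['im']; s=np.load('side0.npz')['im']
f=lambda im,u,v,w,h,k:cv2.resize(im[v:v+h,u:u+w],None,fx=k,fy=k,interpolation=cv2.INTER_CUBIC)
a=f(t,240,170,110,80,3.63)[:290,:400]; b=f(t,360,200,100,75,4)[:290,:400]
c=f(s,270,135,100,75,4)[:290,:400]; d=f(s,240,250,100,75,4)[:290,:400]
save(np.vstack([np.hstack([a,b]),np.hstack([c,d])]),'crop1.png')
E
```

```text
Traceback (most recent call last):
ValueError: all the input array dimensions except for the concatenation axis must match exactly, but along dimension 1, the array at index 0 has size 799 and the array at index 1 has size 800
```

```bash
python3 - <<'E'
from h import *
t=np.load('top0.npz')['im']; s=np.load('side0.npz')['im']
f=lambda im,u,v,w,h,k:cv2.resize(im[v:v+h,u:u+w],(400,290),interpolation=cv2.INTER_CUBIC)
a=f(t,240,170,110,80,3.63); b=f(t,360,200,100,72,4)
c=f(s,270,135,100,72,4); d=f(s,240,250,100,72,4)
save(np.vstack([np.hstack([a,b]),np.hstack([c,d])]),'crop1.png')
E
```

```text
(no output)
```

View pics/crop1.png

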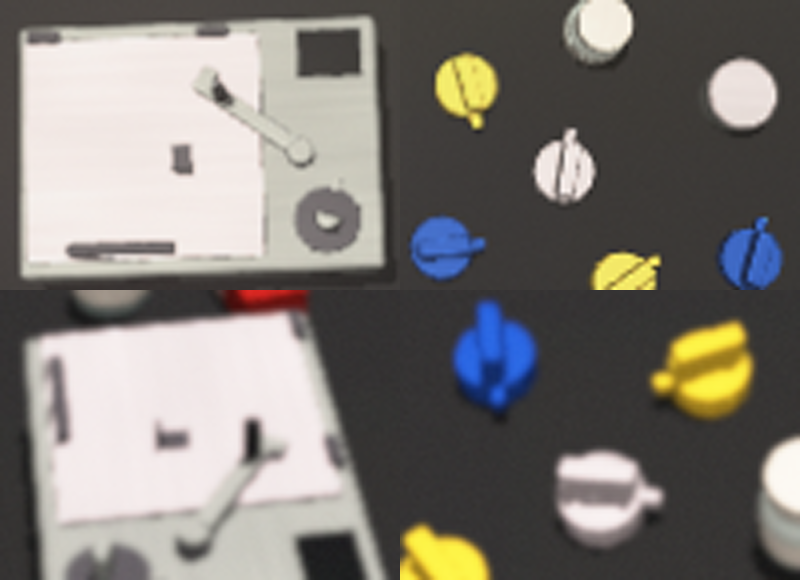

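The crop confirms it: the only pale knob with a grip bar and nose is the one at top (401,242), side (290,300), with its nose pointing up in the top view (+x). In the top view the latch hinge is near (322,211), the post near (301,195), the bezel near (330,230), and the pip near (333,220). Next I'll measure these.

```bash
python3 - <<'E'
from h import *
for n in("top","side"):
    z=np.load(n+'0.npz'); im=z['im'];d=z['d'];P=cloud(n,d); X,Y,Z=P[...,0],P[...,1],P[...,2]
    lab=cv2.cvtColor(im,cv2.COLOR_RGB2HSV)
    # sealer
    box={'top':(240,170,355,255),'side':(265,130,380,245)}[n]
    m=np.zeros(d.shape,bool); m[box[1]:box[3],box[0]:box[2]]=1
    q=m&(Z>0.08)&(Z<0.102); pts=P[q][:,:2].astype(np.float32)
    rc=cv2.minAreaRect(pts); print(n,'sealer',rc, 'Zmed',np.median(Z[q]))
    # post / latch high points
    q2=m&(Z>0.112)&(Z<0.16); 
    print(' high',[(u,v,*np.round(P[v,u],3)) for v,u in np.argwhere(q2)][:40])
    # bezel: dark round
    bb={'top':(318,218,345,242),'side':(283,192,315,217)}[n]
    m=np.zeros(d.shape,np.uint8); m[bb[1]:bb[3],bb[0]:bb[2]]=1
    g=cv2.cvtColor(im,cv2.COLOR_RGB2GRAY); dk=(m>0)&(g<135)
    c=max(cv2.findContours(dk.astype(np.uint8),cv2.RETR_EXTERNAL,cv2.CHAIN_APPROX_NONE)[0],key=len)[:,0]
    W=on_plane(n,c,0.096)[:,:2].astype(np.float32); print(' bezel',cv2.minEnclosingCircle(W),cv2.fitEllipse(W))
    # knob
    kb={'top':(388,230,412,254),'side':(274,284,310,316)}[n]
    m=np.zeros(d.shape,np.uint8); m[kb[1]:kb[3],kb[0]:kb[2]]=1
    q=(m>0)&(g>110)&(lab[...,1]<60)
    q=(m>0)&(Z>0.012)
    p=P[q]; sk=p[(p[:,2]<0.028)&(p[:,2]>.015)]; br=p[p[:,2]>0.04]
    print(' knob skirt',sk[:,:2].mean(0),len(sk),'bar',br.mean(0),len(br),cv2.minAreaRect(br[:,:2].astype(np.float32)))
    c0=br[:,:2].mean(0); rr=np.linalg.norm(sk[:,:2]-c0,axis=1); no=sk[rr>0.029]; print(' nose',no[:,:3].round(3).tolist())
E
```

```text
top sealer ((0.5678091645240784, 0.14313115179538727), (0.23755495250225067, 0.3359271287918091), 3.093719005584717) Zmed 0.09277680888993789
 high [(np.int64(298), np.int64(190), np.float64(0.632), np.float64(0.131), np.float64(0.112)), (np.int64(299), np.int64(193), np.float64(0.617), np.float64(0.126), np.float64(0.139)), (np.int64(300), np.int64(193), np.float64(0.618), np.float64(0.123), np.float64(0.134)), (np.int64(298), np.int64(194), np.float64(0.613), np.float64(0.129), np.float64(0.145)), (np.int64(299), np.int64(194), np.float64(0.614), np.float64(0.126), np.float64(0.14)), (np.int64(300), np.int64(194), np.float64(0.614), np.float64(0.123), np.float64(0.137)), (np.int64(301), np.int64(194), np.float64(0.614), np.float64(0.119), np.float64(0.137)), (np.int64(298), np.int64(195), np.float64(0.61), np.float64(0.129), np.float64(0.139)), (np.int64(299), np.int64(195), np.float64(0.61), np.float64(0.126), np.float64(0.141)), (np.int64(300), np.int64(195), np.float64(0.609), np.float64(0.122), np.float64(0.147)), (np.int64(301), np.int64(195), np.float64(0.611), np.float64(0.1
[... 6886 characters left out ...]
34677), 0.030689602717757225) ((0.4992852210998535, 0.017604991793632507), (0.05609529837965965, 0.05755132809281349), 119.276123046875)
 knob skirt [ 0.4719923  -0.24018927] 204 bar [ 0.46876801 -0.23072218  0.04685617] 120 ((0.46813029050827026, -0.22968822717666626), (0.014832528308033943, 0.04588273540139198), 81.32268524169922)
 nose [[0.499, -0.231, 0.022], [0.501, -0.229, 0.018], [0.504, -0.231, 0.022], [0.499, -0.235, 0.024], [0.501, -0.233, 0.021], [0.504, -0.234, 0.021], [0.506, -0.234, 0.021], [0.499, -0.236, 0.021], [0.501, -0.237, 0.023], [0.503, -0.236, 0.021], [0.506, -0.236, 0.021], [0.498, -0.238, 0.019], [0.501, -0.24, 0.023], [0.503, -0.238, 0.019], [0.501, -0.239, 0.016]]
```

```bash
python3 - <<'E'
from h import *
for n,bb in(("top",(318,216,345,242)),("side",(280,188,318,220))):
    z=np.load(n+'0.npz'); P=cloud(n,z['d']); m=np.zeros(z['d'].shape,bool); m[bb[1]:bb[3],bb[0]:bb[2]]=1
    s=P[m&(P[...,2]>.110)&(P[...,2]<.13)]; print(n,len(s),s.mean(0),cv2.minAreaRect(s[:,:2].astype(np.float32)))
print('pip',on_plane("top",[[333.5,220.3]],.098),'ctr',on_plane("top",[[330.2,230.2]],.12))
print(r.tip_extent)
yaw=.0525; H=np.array([.563,.0472]); c,s=np.cos(yaw),np.sin(yaw); S=np.array([[c,-s],[s,c]])
def pose(a,d,z): 
    p=H+S@(0.09*np.array([np.sin(a),np.cos(a)])+d*np.array([np.cos(a),-np.sin(a)]))
    return [*p,z],down(np.pi/2+yaw-a)
command_gripper(0)
a0=.625; zt=.114+r.tip_extent
r.reach(*pose(a0,.04,.22)); r.move_straight(*pose(a0,.04,zt),speed=.15,max_force=10)
print(r.read_state()["time_s"],r.read_state()["eef_pos"])
for a in np.linspace(a0,.06,6):
    p,q=pose(a,.018,zt); f=r.move_straight(p,q,speed=.08,max_force=25)
    st=r.read_state(); print(round(a,2),f,st["contact_force"].round(1) if hasattr(st["contact_force"],'round') else st["contact_force"])
p,q=pose(0,.010,zt); print(r.move_straight(p,q,speed=.04,max_force=12)); st=r.read_state();print(st["eef_pos"],p,st["contact_force"],st["time_s"])
E
```

```text
top 25 [0.49786083 0.02373396 0.11956428] ((0.4981110095977783, 0.023138809949159622), (0.013958112336695194, 0.016613267362117767), 0.5214611291885376)
side 37 [0.49774101 0.02028528 0.1172778 ] ((0.497100293636322, 0.02159819006919861), (0.020225591957569122, 0.012362984009087086), 77.0416030883789)
pip [[0.53316485 0.00996447 0.098     ]] ctr [[0.49746947 0.02082251 0.12      ]]
0.025
4.35 [0.64597142 0.10099278 0.13987061]
0.62 False [-0.1  0.  -0.3]
0.51 False [-0.6 -1.   0.1]
0.4 False [ 0.9 -0.6 -0.9]
0.29 False [0.2 0.2 0.5]
0.17 False [ 0.2 -0.2 -0.1]
0.06 False [ 0.5 -0.9 -0.2]
True
[0.5760537  0.13725902 0.13946769] [np.float64(0.5682633921628562), np.float64(0.1376007560971698), 0.139] [4.026066   1.2857842  1.84025068] 6.4833
```

```bash
python3 - <<'E'
from h import *
p=np.array(r.read_state()["eef_pos"]); r.move_straight(p+[.04,0,0]); r.move_straight(p+[.04,0,.1],speed=.25)
command_gripper(.045)
r.reach([.30,-.38,.25],down(-.153-np.pi/2)); print(r.read_state()["time_s"])
A={}
for n in("top","side"):
    fs=[optics.get_image(n) for _ in range(6)]
    im=np.mean([f[0] for f in fs],0).astype(np.uint8); d=np.median([f[1] for f in fs],0); np.savez(n+'1.npz',im=im,d=d); A[n]=im
a=cv2.resize(A["top"][170:250,240:350],(400,290),interpolation=cv2.INTER_CUBIC); b=cv2.resize(A["top"][212:248,310:360],(400,290),interpolation=cv2.INTER_CUBIC)
c=cv2.resize(A["side"][135:207,270:370],(400,290),interpolation=cv2.INTER_CUBIC); d=cv2.resize(A["side"][188:224,275:325],(400,290),interpolation=cv2.INTER_CUBIC)
save(np.vstack([np.hstack([a,b]),np.hstack([c,d])]),'crop2.png')
for n,bb in(("top",(318,216,345,242)),("side",(280,188,318,220))):
    z=np.load(n+'1.npz'); P=cloud(n,z['d']); m=np.zeros(z['d'].shape,bool); m[bb[1]:bb[3],bb[0]:bb[2]]=1
    s=P[m&(P[...,2]>.115)&(P[...,2]<.13)]; print(n,len(s),s.mean(0),cv2.minAreaRect(s[:,:2].astype(np.float32)))
    print((s*1000).round(0).astype(int).tolist())
E
```

```text
10.1333
top 23 [0.49844301 0.02378678 0.11925746] ((0.4983120858669281, 0.02311660349369049), (0.013366375118494034, 0.016602542251348495), 0.9851954579353333)
[[504, 32, 122], [505, 28, 119], [505, 25, 117], [501, 31, 119], [501, 28, 123], [501, 25, 120], [501, 22, 121], [502, 18, 119], [502, 15, 116], [498, 31, 121], [498, 28, 120], [498, 25, 120], [498, 22, 122], [498, 18, 119], [499, 15, 117], [495, 31, 119], [495, 28, 119], [495, 25, 121], [495, 21, 119], [495, 18, 119], [495, 15, 115], [492, 25, 118], [492, 21, 118]]
side 28 [0.49760634 0.02137466 0.11871198] ((0.49679726362228394, 0.022117961198091507), (0.019387781620025635, 0.012833400629460812), 76.80106353759766)
[[500, 31, 120], [503, 31, 120], [494, 29, 119], [497, 29, 118], [500, 28, 120], [502, 28, 119], [505, 29, 118], [491, 26, 118], [494, 25, 119], [497, 24, 120], [499, 23, 120], [502, 24, 120], [491, 22, 119], [494, 21, 119], [497, 20, 120], [499, 21, 119], [502, 21, 119], [491, 19, 118], [494, 16, 120], [496, 16, 120], [499, 17, 119], [502, 17, 118], [493, 15, 118], [496, 14, 118], [499, 13, 119], [502, 15, 117], [496, 12, 116], [499, 13, 115]]
```

View pics/crop2.png

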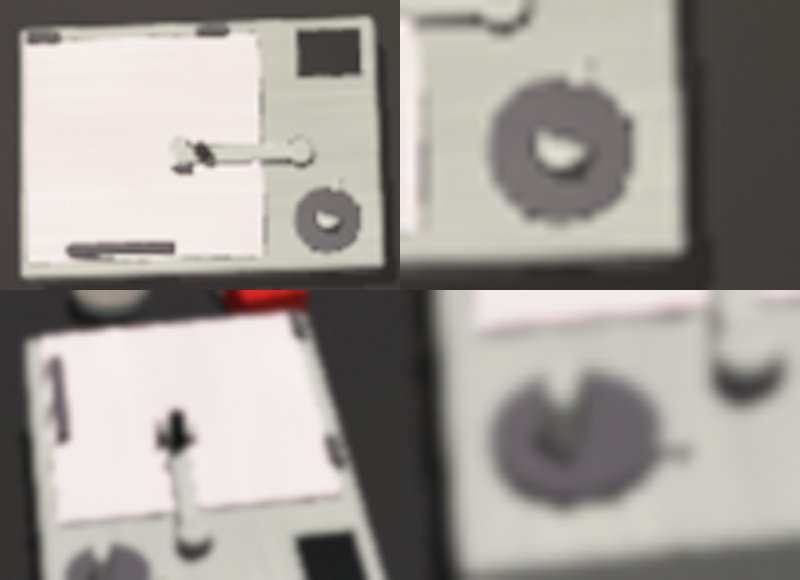

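The latch arm now lies along +y with its nose in the catch (nose near top px (291,212)). The shaft's D is near top px (330.5,231) with its flat facing the pip at about (333,221). I'll measure the flat and pip at subpixel level.

```bash
python3 - <<'E'
from h import *
k=8
def up(n,u,v,w,h):
    g=cv2.cvtColor(np.load(n+'1.npz')['im'],cv2.COLOR_RGB2GRAY)[v:v+h,u:u+w]
    return cv2.resize(g,None,fx=k,fy=k,interpolation=cv2.INTER_CUBIC)
def topx(c,u,v): return (c+.5)/k-.5+[u,v]
# top view
u,v=310,212; g=up("top",u,v,50,36)
cs=cv2.findContours((g<150).astype(np.uint8),cv2.RETR_CCOMP,cv2.CHAIN_APPROX_NONE)
for c,hh in zip(cs[0],cs[1][0]):
    if cv2.contourArea(c)<300: continue
    for z in (.096,.12):
        W=on_plane("top",topx(c[:,0],u,v),z)[:,:2].astype(np.float32)*1000
        print('hole' if hh[3]>=0 else 'outer',cv2.contourArea(c),z,cv2.minEnclosingCircle(W),cv2.fitEllipse(W) if len(W)>5 else '',cv2.minAreaRect(W))
    if hh[3]>=0: print((W[::8]).round(1).tolist())
# side bezel outer
u,v=275,188; g=up("side",u,v,50,36)
m=(g<130).astype(np.uint8); m=cv2.morphologyEx(m,cv2.MORPH_OPEN,np.ones((25,25)))
c=max(cv2.findContours(m,cv2.RETR_EXTERNAL,cv2.CHAIN_APPROX_NONE)[0],key=cv2.contourArea)
W=on_plane("side",topx(c[:,0],u,v),.096)[:,:2].astype(np.float32)*1000; hull=cv2.convexHull(W)
print('side',cv2.minEnclosingCircle(W),cv2.fitEllipse(hull))
print('pip top',on_plane("top",[[332.3,221.2],[333.5,220.3]],.098)*1000,'side',on_plane("side",[[309.5,208.1]],.096)*1000)
E
```

```text
outer 16112.0 0.096 ((499.5279541015625, 21.714445114135742), 31.854476928710938) ((499.5526123046875, 22.118797302246094), (59.841304779052734, 60.85961151123047), 163.12783813476562) ((499.6092224121094, 22.179954528808594), (59.78937911987305, 60.34598159790039), 89.17334747314453)
outer 16112.0 0.12 ((497.2735900878906, 21.948575973510742), 31.321786880493164) ((497.2978515625, 22.34617042541504), (58.840545654296875, 59.841819763183594), 163.128173828125) ((497.3534240722656, 22.40631103515625), (58.789493560791016, 59.33680725097656), 89.17334747314453)
hole 1167.0 0.096 ((502.0466613769531, 22.83536720275879), 10.38261890411377) ((499.5654296875, 23.887365341186523), (13.28634262084961, 21.037691116333008), 163.52810668945312) ((498.7724609375, 23.85934066772461), (20.732473373413086, 13.197006225585938), 72.43376159667969)
hole 1167.0 0.12 ((499.75018310546875, 23.05074119567871), 10.209002494812012) ((497.3104553222656, 24.085168838500977), (13.064156532287598, 20.68586540222168), 163.52804565429688) ((496.53070068359375, 24.057619094848633), (20.385744094848633, 12.97630310
[... 1334 characters left out ...]
17163086) ((502.6588439941406, 5.6518707275390625), (121.10990142822266, 168.22930908203125), 0.9319387674331665)
outer 44079.5 0.12 ((500.3492431640625, 6.124298095703125), 101.88471984863281) ((499.527099609375, 9.247299194335938), (124.93266296386719, 213.5018310546875), 3.1010124683380127) ((500.3521728515625, 6.154632568359375), (119.08451843261719, 165.41587829589844), 0.9319223761558533)
side ((499.48040771484375, 18.599578857421875), 31.023927688598633) ((499.06207275390625, 18.44189453125), (58.15769577026367, 61.91566467285156), 178.244140625)
pip top [[530.04935215  13.96375997  98.        ]
 [533.16485382   9.96447105  98.        ]] side [[535.04720952   7.97666618  96.        ]]
```

```bash
cat >> h.py <<'E'
KY=-.153
E
python3 - <<'E'
from h import *
q=down(KY-np.pi/2); k=[.469,-.2298]
r.reach([*k,.13],q); print(r.move_straight([*k,.051],q,speed=.1,max_force=8))
command_gripper(.0,60); s=r.read_state(); print(s["eef_pos"],s["grip_width"],s["grip_force"],s["time_s"])
r.move_straight([*k,.2],speed=.15); 
q2=down(-.30-np.pi/2); r.reach([.4995,.021,.23],q2)
s=r.read_state(); print(s["eef_pos"],s["grip_width"],s["contact_force"],s["time_s"],s["joint_positions"])
A={}
for n in("top","side"):
    fs=[optics.get_image(n) for _ in range(6)]
    im=np.mean([f[0] for f in fs],0).astype(np.uint8); d=np.median([f[1] for f in fs],0); np.savez(n+'2.npz',im=im,d=d); A[n]=im
save(np.hstack([cv2.resize(A["top"][190:265,280:380],(400,300),interpolation=cv2.INTER_CUBIC),cv2.resize(A["side"][120:240,220:380],(400,300),interpolation=cv2.INTER_CUBIC)]),'crop3.png')
E
```

```text
False
[ 0.46935272 -0.23002971  0.05168832] 0.012810931284299438 59.26219582557678 13.0583
[0.49952994 0.02025948 0.22957086] 0.012368898850574649 [ 0.49875819 -0.16889069 -2.14942004] 15.2 [-1.12575910e-01  3.20876625e-01  1.63352665e+00 -5.69625339e-04
  1.18777950e+00  1.75841938e+00]
```

View pics/crop3.png

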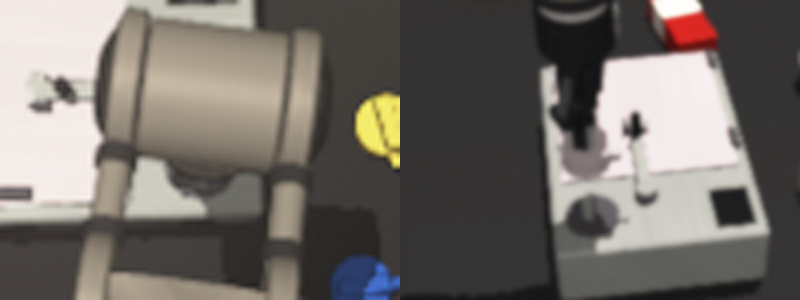

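The knob is held. In the side view the skirt is near (293,180) with its nose to the right, directly above the bezel at (297,206). The forearm hides the knob in the top view. I'll measure its offset in the hand from the side depth.

```bash
python3 - <<'E'
from h import *
z=np.load('side2.npz'); P=cloud("side",z['d']); m=np.zeros(z['d'].shape,bool); m[165:200,275:315]=1
q=m&(P[...,2]>.165)&(P[...,2]<.215)&(P[...,1]<.08)
p=P[q]; s=p[np.abs(p[:,2]-.2)<.006]; f=p[p[:,2]<.192]
c=np.array([.4995,.0203])
rel=(s[:,:2]-c); R=np.array([[np.cos(-.3),-np.sin(-.3)],[np.sin(-.3),np.cos(-.3)]]); L=rel@R*1000  # knob frame
print(len(s),len(f)); print('top local x,y\n',L[np.argsort(L[:,0])].round(0).astype(int).tolist())
print('front pts world mm',(f[np.argsort(f[:,0])]*1000).round(0).astype(int).tolist())
E
```

```text
146 80
top local x,y
 [[-25, -8], [-25, -11], [-24, -11], [-23, -8], [-23, -7], [-22, -9], [-21, -13], [-21, -5], [-21, -5], [-20, -18], [-19, -19], [-19, -10], [-19, -13], [-18, -6], [-17, -7], [-17, -9], [-17, -18], [-16, -20], [-16, -22], [-16, -12], [-15, -6], [-15, -16], [-14, -7], [-14, -10], [-13, -21], [-13, -23], [-13, -14], [-13, -24], [-12, -16], [-11, -19], [-11, -9], [-11, -12], [-10, -23], [-10, -25], [-9, -16], [-8, -10], [-8, -11], [-8, -20], [-7, -23], [-7, -26], [-7, -26], [-7, -16], [-6, -19], [-6, -11], [-5, -13], [-5, -23], [-4, -13], [-4, -25], [-4, -26], [-3, -18], [-3, -10], [-3, -21], [-2, -14], [-2, -25], [-1, -26], [-1, -17], [0, -10], [0, -20], [0, -13], [1, -26], [1, -25], [1, -17], [2, -10], [3, -21], [3, -13], [4, -26], [4, -25], [4, -27], [4, -17], [5, -10], [5, -20], [6, -23], [6, -24], [6, -14], [6, -26], [7, -16], [7, -8], [8, -20], [8, -12], [8, -22], [9, -24], [9, -7], [9, -6], [10, -17], [10, -20], [11, -12], [11, -24], [11, -23], [12, -15], [12, -6], [13, -7], [13, -8], [13, -18], [13, -10], [14, -22], [14, -23], [14, -15], [15, -18], [15, -7], 
[... 1047 characters left out ...]
97, -5, 186], [498, -7, 191], [500, -6, 180], [500, -5, 182], [500, -7, 187], [500, -6, 190], [502, -5, 178], [502, -4, 181], [503, -4, 185], [503, -4, 188], [505, -4, 181], [505, -5, 185], [505, -3, 187], [506, -4, 192], [507, -3, 179], [508, -3, 183], [508, -4, 188], [508, -4, 191], [510, -3, 180], [510, -3, 183], [510, -4, 187], [511, -3, 190], [513, 0, 176], [513, -1, 181], [513, -1, 184], [513, -1, 188], [513, -1, 192], [515, 2, 177], [516, 2, 182], [516, 1, 185], [516, 1, 190], [518, 3, 180], [518, 5, 182], [519, 3, 187], [519, 4, 190], [521, 6, 181], [521, 6, 184], [521, 6, 188], [522, 6, 191], [524, 14, 180], [524, 12, 186], [527, 8, 189], [529, 6, 191], [532, 6, 190], [535, 9, 191]]
```

```bash
cat > srch.py <<'E'
from h import *
import sys
cx,cy,yaw=map(float,sys.argv[1:4]); q=down(yaw-np.pi/2)
r.move_straight([cx,cy,.180],q,speed=.1)
offs=[(0,0)]+[(1.2*np.cos(t),1.2*np.sin(t)) for t in np.arange(6)*np.pi/3]
for dx,dy in offs:
    p=[cx+dx/1e3,cy+dy/1e3]
    r.move_straight([*p,.174],q,speed=.05)
    hit=r.move_straight([*p,.160],q,speed=.02,max_force=4)
    s=r.read_state(); print(np.round([dx,dy],1),hit,(np.array(s["eef_pos"])*1e3).round(2),np.round(s["contact_force"],1),np.round(s["torque"],2),round(s["time_s"],1))
    if not hit or s["eef_pos"][2]<.166: break
E
python3 srch.py .500 .0212 -.30
```

```text
[0 0] True [500.6   21.67 161.72] [ 2.6  0.7 -0.9] [ 0.12 -0.33 -0.02] 17.3
```

```bash
python3 - <<'E'
from h import *
q=down(-.30-np.pi/2)
for z in (.159,.1565,.154,.151,.149,.147):
    p=r.read_state()["eef_pos"]; hit=r.move_straight([p[0],p[1],z],q,speed=.015,max_force=18)
    s=r.read_state(); print(z,hit,(np.array(s["eef_pos"])*1e3).round(2),np.round(s["contact_force"],1),np.round(s["torque"],2),s["grip_width"],round(s["time_s"],1))
    if s["contact_force"][2]>17: break
E
```

```text
0.159 False [500.65  21.71 158.67] [ 2.1  1.3 -2.9] [ 0.22 -0.52 -0.02] 0.012992193875661879 17.6
0.1565 False [500.71  21.71 156.68] [ 2.4  1.  -0.1] [ 0.22 -0.33  0.01] 0.012790140767894642 18.0
0.154 False [500.75  21.73 154.23] [-0.3  1.5  5.3] [ 0.26 -0.03 -0.04] 0.012874891547849092 18.3
0.151 False [500.77  21.71 151.45] [-1.   0.9  8.2] [ 0.21  0.14 -0.04] 0.012765383452408997 18.6
0.149 True [500.83  21.75 150.77] [-2.9 -0.4  8.9] [ 0.02  0.52 -0.01] 0.01293220150706889 18.8
0.147 True [500.8   21.77 150.73] [-3.   0.7  9.3] [ 0.06  0.49 -0.02] 0.012716923383152686 19.1
```

```bash
python3 - <<'E'
from h import *
q=down(-.30-np.pi/2); p=r.read_state()["eef_pos"]
for z in (.1505,.1500,.1495,.1490,.1485,.148):
    r.move_straight([p[0],p[1],z],q,speed=.01); r.hold(.3)
    s=r.read_state(); print(z,(np.array(s["eef_pos"])*1e3).round(2),np.round(s["contact_force"],1),round(s["time_s"],1))
    if s["contact_force"][2]>18: break
A={}
for n in("top","side"): A[n]=optics.get_image(n)[0]
save(np.hstack([cv2.resize(A["top"][170:245,240:340],(400,300)),cv2.resize(A["side"][120:240,220:380],(400,300),interpolation=cv2.INTER_CUBIC)]),'crop4.png')
E
```

```text
0.1505 [500.81  21.73 151.09] [-1.   1.4  8.6] 19.6
0.15 [500.82  21.73 150.65] [-1.9  1.7  8.3] 20.1
0.1495 [500.83  21.71 150.55] [-2.1  1.5 12.2] 20.7
0.149 [500.85  21.72 150.5 ] [-3.3  0.6 16.5] 21.2
0.1485 [500.92  21.73 150.47] [-4.8  1.1 20.2] 21.8
```

View pics/crop4.png

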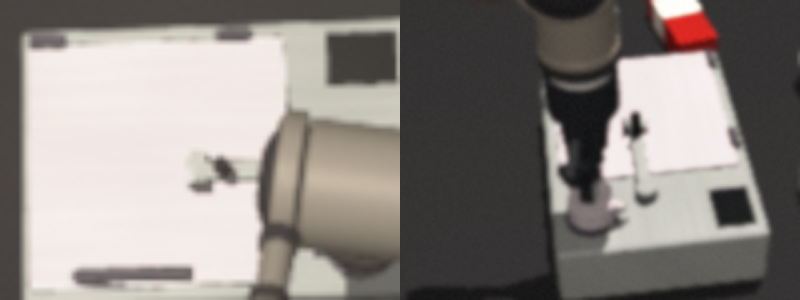

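The knob is down on the shaft over the bezel (side px near (296,203)), and the latch is still in its catch (top px near (290,211)). The push has reached the hard stop with about 20 N held, so I'm handing in.

```bash
python3 -c "
from h import *
print(r.finish_job())"
```

```text
the job is handed in; nothing more can be done
None
```

The job is handed in: the latch is closed in its catch, and the knob is home on the D-shaft, still gripped and pressed against its hard stop with about 20 N, at about 22 s of the 58 s allowed.

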